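Load the last loaf tin and lift the tray level

TASK

Set the loaf tin from the cooling board down on the empty green mark of the aluminium carrying tray, square like the other three and without dropping it, and let it go. Then take the tray by the middle of its wooden handle, lift it straight up about 10 cm clear of its stand and finish while still holding it there, level and still, with all four tins standing on their marks. Never tip the tray on the way, and leave the jar, mug, bowl, brush and bottle alone.

Things in the scene. Friction and masses are not known exactly. Their poses are not given: they have to be found in the camera images.
- stand: low slatted wooden stand, fixed, 230 x 230 mm, 24 mm high; origin at the centre of its underside on the table. The tray rests on it
- board: plain plywood cooling board, fixed, 260 mm (x) by 170 mm (y), 18 mm thick; origin at the centre of its underside on the table. The fourth tin and the seed jar stand on it. Stand and board may be either way round, left or right
- tray: loose square aluminium carrying tray, 270 x 270 mm, 4 mm floor, rim 14 mm high, 0.3 kg empty, with a fixed overhead handle: a dark wooden bar along the tray's y between two upright steel straps at y = +-129 mm. Four dark green marks (112 x 76 mm, long side along the tray's x) on its floor show where tins go. Origin at the centre of its underside
- tray_grip (a point): centre of the handle bar, over the middle of the tray, 135 mm above its underside; the bar is 16 mm thick (tray x), 26 mm high, 262 mm long (tray y), with flat upright faces. Axes as the tray: z up, y along the bar. With all four tins loaded the weight hangs nearly under this point, about 0.7 kg in all
- tin_d_center (a point): the fourth mini loaf tin with its baked loaf, dark steel with a golden crust, one rigid piece about 0.1 kg; walls 96 mm long (its x) by 60 mm wide (its y) by 50 mm high with straight vertical sides, crust rising to 60 mm; the only one not on the tray. Point at its centre, 30 mm above its underside
- place_d (a point): the empty green mark on the tray, at tray x = +75, y = +60 mm: where tin_d_center comes to be when the tin stands on it (30 mm above the tray floor). Axes as the tray: the tin's long side goes along x, either way round
- tin_d: the same fourth tin; origin at the centre of its underside
- tin_a_center (a point): mini loaf tin with its baked loaf, dark steel with a golden crust, one rigid piece about 0.1 kg; walls 96 mm long (its x) by 60 mm wide (its y) by 50 mm high with straight vertical sides, crust rising to 60 mm; already on its mark on the tray. Point at its centre, 30 mm above its underside
- place_a (a point): mark on the tray under tin a, at tray x = -75, y = -60 mm, 30 mm above the tray floor
- tin_a: the same tin a; origin at the centre of its underside
- tin_b_center (a point): mini loaf tin with its baked loaf, dark steel with a golden crust, one rigid piece about 0.1 kg; walls 96 mm long (its x) by 60 mm wide (its y) by 50 mm high with straight vertical sides, crust rising to 60 mm; already on its mark on the tray. Point at its centre, 30 mm above its underside
- place_b (a point): mark on the tray under tin b, at tray x = -75, y = +60 mm, 30 mm above the tray floor
- tin_b: the same tin b; origin at the centre of its underside
- tin_c_center (a point): mini loaf tin with its baked loaf, dark steel with a golden crust, one rigid piece about 0.1 kg; walls 96 mm long (its x) by 60 mm wide (its y) by 50 mm high with straight vertical sides, crust rising to 60 mm; already on its mark on the tray. Point at its centre, 30 mm above its underside
- place_c (a point): mark on the tray under tin c, at tray x = +75, y = -60 mm, 30 mm above the tray floor
- tin_c: the same tin c; origin at the centre of its underside
- seed_jar: small amber jar with white lid on the board, 48 mm across, 65 mm high, origin under its centre; leave alone
- mug: blue mug, 80 mm across, 90 mm high, origin under its centre; leave alone
- bowl: white bowl, 140 mm across, 60 mm high, origin under its centre; leave alone
- pastry_brush: pastry brush lying on the table along its x; leave alone
- oil_bottle: green bottle, 60 mm across, 170 mm high, origin under its centre; leave alone
Not all that is in view belongs to the job. Leave any purple look-alike of the tin_a alone.

How it is judged:
By the outcome, as a careful person would: the job done as asked, in the order asked, and still so for the second after the job is handed in, while the arm keeps its last pose, push and grip.
It also fails if it takes over 61 s, if anything falls off the work surface, if the arm or the gripper's body presses on something with over 40 N, if the wrist force passes 120 N, or if a joint passes its speed limit or range.

ROBOT

A 6-joint arm with a two-finger parallel gripper is mounted at the origin on the work surface. World frame = base frame: x ahead of the robot, y to its left, z up, the work surface at z = 0. Lengths are in m, angles in rad, forces in N, time in s.
With the tool pointing down it reaches from about 0.25 to 0.775 m from the base axis. Payload 4 kg.
Tool frame: the origin (TCP) lies at the very end of the fingers, on their centre line; the grasp point (between the pads) lies 19 mm behind it (robot.pinch_z is the distance from the TCP to the grasp point, in m); z points along the fingers, y is the line along which they close (so a half turn about z gives the same grasp; the last joint's range is limited). The gripper opens to 94 mm and grips with 3 to 60 N. Pads are 16 mm wide; open, the fingers measure 119 mm over their backs; the gripper's body (75 mm by 177 mm) begins 78 mm behind the grasp point.
Start: joints at [-1.273, 0.087, 1.371, -0, 1.684, -0.103], TCP at [0.215, -0.506, 0.206] pointing down, gripper open.
Joint ranges: [-3.1, 3.1], [-0.76, 2.03], [0.27, 2.55], [-1.08, 4.22], [0.17, 2.65], [-2.57, 2.57]. Speed limits (rad/s): [2.79, 2.79, 3.14, 3.14, 3.14, 3.14].

INTERFACE

Orientations are given as [roll, pitch, yaw] about the fixed x, y, z axes, in that order (R = Rz(yaw) Ry(pitch) Rx(roll)).
In Python, from bench import robot gives the robot as it stands.
- The arm moves only by the tool arm_command, never from a script. Its argument "targets" is one flat list of numbers, 7 for each row, row after row: the turn, a rotation vector about the tool's x, y, z in degrees, then the shift along the tool's x, y, z in mm, then the closure, from -1 (fully open) to 1 (shut). In form: [ax, ay, az, x, y, z, hand, ax, ay, az, x, y, z, hand, ...]. A call has 1 to 20 rows; each row is the pose to reach, as a shift and turn from the pose commanded when the call began, along the tool's axes at that moment; what a row does not reach only later rows make up. A row lasts 1/10 s, in which the tool goes at most 50 mm and 8.59 degrees, less where a joint would pass 70% of its speed; a pose out of reach is approached as far as the arm can. A call with a gripper value outside its range is refused whole. The fingers move at their own pace and stop on an object; the grip force is fixed at half the most. Time passes only in rows, so rows that repeat a pose let the fingers close. It gives the time, the measured TCP pose, the force, the opening and the grip force at its end, in the units of the state.
- robot.get_obs(): the state, without advancing time (a new reading comes with each control period).
- robot.snapshot(name): name is "scene" or "top"; returns a dict with "color" (384x512x3 uint8, red, green, blue), "range_z" (384x512 float32, m along the optical axis (not along the pixel's ray), 0 where there is no reading), "fx", "fy", "cx", "cy" (pixels), "dist_coeffs" ([k1, k2, p1, p2, k3] as OpenCV has them; the pictures are not rectified), "T" (4x4, takes a point from camera to world coordinates). Camera axes: x right, y down, z forward; pixel columns grow to the right and rows downward; lengths in m; the calibration is good to about 2 mm. A picture is of the moment at which its call begins.
- robot.close_job(): hands the job in; it is judged then, once.
The state is a dict: "time": time; "joint_positions": joint angles; "qvel": joint speeds; "joint_torque": joint torques, N m; "tool_pos": TCP position; "ee_rot": TCP orientation; "wrist_force": force on the tool from outside, world axes, zero at the start; "wrist_torque": the same for the moment, N m; "width": finger opening in m; "finger_force": force on a finger pad.
Only numpy, scipy, OpenCV 4.12 (cv2) and the standard library are available. Lean on these libraries where they do the work, as an engineer would, in place of code of your own. Each camera call takes 0.05 s, during which the arm holds its last target. There are 200 camera calls.

## Working session

There is one attempt and no reset: what is moved stays moved. The work goes in short steps, Python scripts to look and compute and a tool call to move; the robot and the scene stay as the last step left them, time stands still between calls to the robot, and variables do not carry over. Pictures are saved under pics/ and viewed, at most 10 in all, crops included, and the job is handed in when it is done.

Besides the shell and the picture viewer there is one more tool, called after ">>>" as name(argument=value, ...) on one line, values as JSON. arm_command: Moves the arm, as the interface text tells. Its arguments: {"type":"object","properties":{"targets":{"type":"array"}},"required":["targets"]}

```bash
mkdir -p pics; ls; cat > h.py <<'E'
import numpy as np, cv2
from bench import robot
def snap(name):
    s=robot.snapshot(name); s['K']=np.array([[s['fx'],0,s['cx']],[0,s['fy'],s['cy']],[0,0,1.]]); s['D']=np.array(s['dist_coeffs'],float); s['T']=np.array(s['T']); return s
def cloud(s):
    h,w=s['range_z'].shape
    u,v=np.meshgrid(np.arange(w),np.arange(h))
    p=cv2.undistortPoints(np.stack([u,v],-1).reshape(-1,1,2).astype(float),s['K'],s['D']).reshape(h,w,2)
    z=s['range_z'][...,None]
    P=np.concatenate([p*z,z],-1)
    return P@s['T'][:3,:3].T+s['T'][:3,3]
def onplane(s,px,h):
    p=cv2.undistortPoints(np.array(px,float).reshape(-1,1,2),s['K'],s['D']).reshape(-1,2)
    d=np.c_[p,np.ones(len(p))]@s['T'][:3,:3].T; o=s['T'][:3,3]
    return o+d*((h-o[2])/d[:,2])[:,None]
def save(s,f): cv2.imwrite(f,s['color'][...,::-1])
E
python3 - <<'E'
from h import *
for n in('top','scene'):
    s=snap(n); save(s,f'pics/{n}0.png'); print(n,s['T'].round(3).tolist(),s['fx'],s['D'])
    np.savez(f'{n}0.npz',c=s['color'],P=cloud(s))
a=cv2.imread('pics/top0.png');b=cv2.imread('pics/scene0.png')
print(robot.get_obs(),robot.pinch_z)
E
```

```text
pics
top [[0.017, -0.994, 0.109, 0.37], [-1.0, -0.017, -0.004, 0.004], [0.006, -0.109, -0.994, 1.655], [0.0, 0.0, 0.0, 1.0]] 438.36734478475523 [-0.02934929  0.          0.          0.          0.        ]
scene [[0.221, 0.73, -0.646, 1.533], [0.975, -0.16, 0.153, -0.224], [0.008, -0.664, -0.748, 1.262], [0.0, 0.0, 0.0, 1.0]] 486.5987093929854 [-0.15931014  0.          0.          0.          0.        ]
{'time': 0.1, 'joint_positions': array([-1.27313242e+00,  8.78961970e-02,  1.37212512e+00, -2.52429549e-05,
        1.68361054e+00, -1.03116444e-01]), 'qvel': array([-3.74348664e-05, -1.76084766e-04, -2.93059967e-03, -9.35850094e-04,
       -3.58388501e-04,  1.20494592e-03]), 'joint_torque': array([ 2.04145377e-03, -3.41250622e+01, -3.03302729e+01,  7.20862322e-02,
        3.04219779e-02, -1.03835437e-04]), 'tool_pos': array([ 0.21440433, -0.50593515,  0.20440182]), 'ee_rot': array([-3.13956170e+00, -1.84947437e-04,  4.00777350e-01]), 'wrist_force': array([1.29272967, 0.19651454, 0.31726042]), 'wrist_torque': array([-0.02384532, -0.01960446, -0.03355975]), 'finger_force': 0.0, 'width': 0.093958036058275} 0.0188
```

View pics/top0.png

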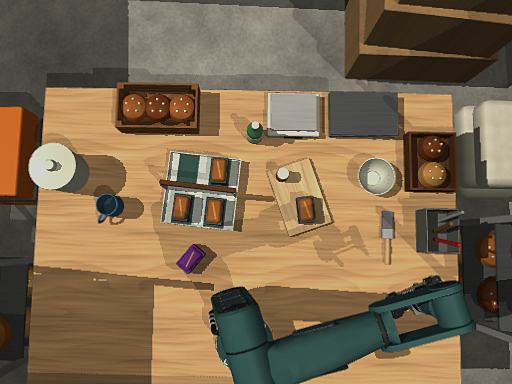

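View pics/scene0.png

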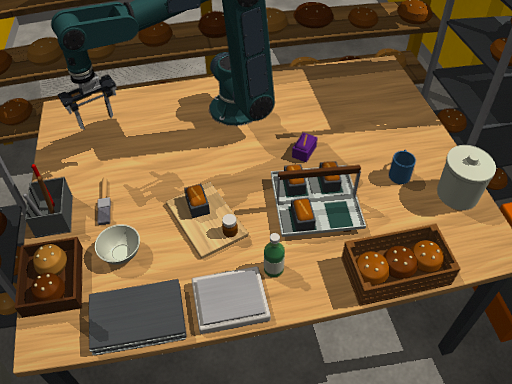

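The top view shows the tray at (203,190) with its empty mark upper-left at (187,167), so tray x is roughly world x. Tin d stands on the board at (306,209), the jar is at (283,174), and the purple decoy at (191,258).

```bash
cat > m.py <<'E'
from h import *
def comps(P,roi,zlo,zhi,minpx=40):
    m=np.zeros(P.shape[:2],np.uint8); u0,v0,u1,v1=roi
    m[v0:v1,u0:u1]=((P[...,2]>zlo)&(P[...,2]<zhi))[v0:v1,u0:u1]
    n,l,st,_=cv2.connectedComponentsWithStats(m,connectivity=4)
    for i in range(1,n):
        if st[i,4]<minpx: continue
        Q=P[l==i]; r=cv2.minAreaRect((Q[:,:2]*1000).astype(np.float32))
        print(st[i,:5].tolist(),'c',np.round(r[0],1),'size',np.round(r[1],1),'ang',round(r[2],1),'z',np.percentile(Q[:,2],[5,50,95]).round(3))
if __name__=='__main__':
    P=np.load('top0.npz')['P']
    print('bar');comps(P,(150,140,255,240),.14,.19)
    print('tins on tray');comps(P,(150,140,255,240),.07,.1)
    print('tray');comps(P,(150,140,255,240),.022,.2)
    print('board');comps(P,(260,150,340,245),.010,.1)
    print('tin,jar');comps(P,(260,150,340,245),.06,.12,15)
    P=np.load('scene0.npz')['P']
    print('scene bar');comps(P,(260,150,375,240),.14,.19)
    print('scene tin,jar');comps(P,(165,170,250,250),.06,.12,15)
    print('scene tins');comps(P,(260,150,375,240),.075,.1)
E
python3 m.py
```

```text
bar
[159, 179, 77, 16, 410] c [555.2 171.9] size [262.3  20.2] ang 84.0 z [0.155 0.17  0.176]
tins on tray
[210, 157, 18, 27, 425] c [627.7 104.2] size [60.1 97. ] ang 86.9 z [0.074 0.083 0.091]
[171, 194, 21, 28, 442] c [489.  237.8] size [61.3 95.8] ang 82.6 z [0.074 0.083 0.091]
[205, 197, 19, 28, 433] c [478.1 117.4] size [60.3 95.7] ang 86.4 z [0.074 0.084 0.092]
tray
[159, 151, 83, 80, 5036] c [557.2 172.5] size [272.2 271.7] ang 84.4 z [0.024 0.032 0.169]
board
[267, 158, 65, 79, 3021] c [ 541. -196.] size [259.1 170.9] ang 19.7 z [0.012 0.019 0.079]
tin,jar
[277, 168, 12, 12, 117] c [ 617.5 -127.9] size [40.7 40.4] ang 0.5 z [0.076 0.082 0.088]
[297, 196, 19, 27, 428] c [ 490.9 -216.4] size [95.6 60.8] ang 7.6 z [0.064 0.073 0.081]
scene bar
[278, 165, 83, 18, 718] c [560.4 171.4] size [260.3  24.7] ang 85.6 z [0.149 0.167 0.175]
[270, 233, 10, 7, 64] c [773.1 -22.4] size [25.  25.2] ang 77.8 z [0.166 0.17  0.173]
scene tin,jar
[184, 184, 25, 27, 440] c [ 492.8 -215.8] size [98.7 61.4] ang 6.4 z [0.064 0.075 0.082]
[222, 214, 15, 15, 179] c [ 622.3 -127.7] size [42.5 43.4] ang 59.9 z [0.063 0.082 0.087]
scene tins
[320, 161, 18, 7, 91] c [460.6 243.6] size [60.7 35.3] ang 84.8 z [0.077 0.086 0.092]
[284, 164, 19, 7, 92] c [449.8 120.8] size [59.6 36.9] ang 87.8 z [0.077 0.088 0.092]
[323, 175, 19, 9, 122] c [525.5 234.9] size [60.  30.9] ang 77.8 z [0.076 0.081 0.09 ]
[287, 178, 20, 10, 129] c [515.1 116.2] size [59.9 32.3] ang 87.8 z [0.076 0.082 0.089]
[291, 198, 25, 26, 447] c [630.5 105.1] size [60.2 99.2] ang 87.6 z [0.077 0.085 0.092]
[356, 236, 19, 4, 45] c [784.6 254.4] size [58.7 10.6] ang 89.5 z [0.084 0.089 0.093]
```

```bash
cat > rel.py <<'E'
import sys
from h import *
from scipy.spatial.transform import Rotation as R
def rel(x,y,z,yawdeg):
    o=robot.get_obs(); R0=R.from_euler('xyz',o['ee_rot']); R1=R.from_euler('xyz',[np.pi,0,np.radians(yawdeg)])
    print('at',(o['tool_pos']*1e3).round(1),np.degrees(o['ee_rot']).round(2),'t',o['time'])
    print('turn',np.degrees((R0.inv()*R1).as_rotvec()).round(2),'shift',R0.inv().apply(np.array([x,y,z])-o['tool_pos']*1e3).round(1))
if __name__=='__main__': rel(*map(float,sys.argv[1:]))
E
python3 rel.py 491.5 -216.2 140 7
```

```text
at [ 214.4 -505.9  204.4] [-1.7988e+02 -1.0000e-02  2.2960e+01] t 0.1
turn [-1.200e-01  1.000e-02  1.596e+01] shift [ 368.2 -158.5   64.8]
```

>>> arm_command(targets=[0,0,4,92,-40,16,-1,0,0,8,184,-79,32,-1,0,0,12,276,-119,48,-1,0,0,16,368,-158,64,-1,0,0,16,368,-158,64,-1,0,0,16,368,-158,64,-1,0,0,16,368,-158,64,-1,0,0,16,368,-158,64,-1,0,0,16,368,-158,64,-1,0,0,16,368,-158,64,-1,0,0,16,368,-158,64,-1,0,0,16,368,-158,64,-1,0,0,16,368,-158,64,-1])

```text
time: 1.4
tool_pos: [0.4911, -0.2188, 0.1419]
ee_rot: [3.141, -0.0, 0.119]
wrist_force: [0.5, 0.7, -0.2]
width: 0.094
finger_force: 0.0
```

```bash
python3 rel.py 491.5 -216.2 29 7; python3 - <<'E'
from h import *
s=snap('scene'); save(s,'pics/s1.png'); a=s['color'][120:260,120:260]; cv2.imwrite('pics/s1c.png',cv2.resize(a[...,::-1],None,fx=4,fy=4))
from m import comps
comps(cloud(s),(165,170,250,250),.06,.09,15)
E
```

```text
at [ 491.1 -218.8  141.9] [ 1.7996e+02 -3.0000e-02  6.8200e+00] t 1.4
turn [ 0.04 -0.03 -0.18] shift [  0.6  -2.6 112.9]
[184, 184, 25, 27, 444] c [ 493.  -215.7] size [103.6  60.8] ang 7.0 z [0.064 0.075 0.081]
[222, 214, 15, 16, 174] c [ 621.2 -126.7] size [41.9 43.5] ang 46.7 z [0.063 0.081 0.086]
```

View pics/s1c.png

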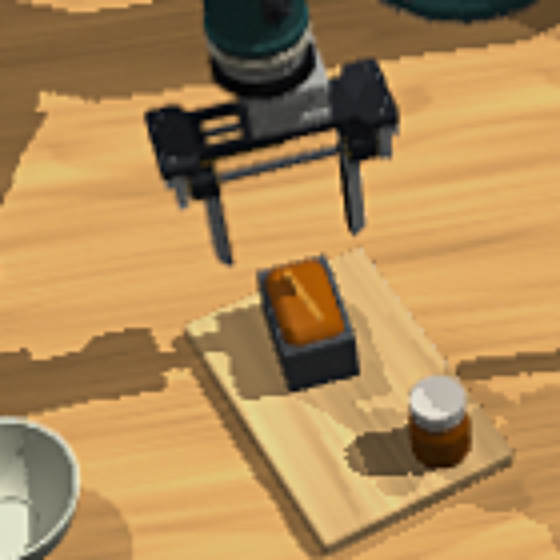

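The crop shows the open fingers straddling tin d at crop (308,310), aligned with it and clear of the jar. I'll descend and grip.

>>> arm_command(targets=[0,0,0,1,-3,25,-1,0,0,0,1,-3,50,-1,0,0,0,1,-3,75,-1,0,0,0,1,-3,95,-1,0,0,0,1,-3,106,-1,0,0,0,1,-3,112,-1,0,0,0,1,-3,112,-1,0,0,0,1,-3,112,-1,0,0,0,1,-3,112,0.1,0,0,0,1,-3,112,0.2,0,0,0,1,-3,112,0.3,0,0,0,1,-3,112,0.4,0,0,0,1,-3,112,0.6,0,0,0,1,-3,112,1,0,0,0,1,-3,112,1,0,0,0,1,-3,112,1,0,0,0,1,-3,112,1])

```text
time: 3.15
tool_pos: [0.4925, -0.2144, 0.0297]
ee_rot: [3.141, -0.0, 0.122]
wrist_force: [-0.5, -0.4, 1.7]
width: 0.0597
finger_force: 30.0
```

```bash
python3 rel.py 491.5 -216.2 220 7
```

```text
at [ 492.5 -214.4   29.7] [ 1.7998e+02 -2.0000e-02  6.9600e+00] t 3.15
turn [ 0.02 -0.02 -0.04] shift [  -1.2    1.7 -190.3]
```

>>> arm_command(targets=[0,0,0,0,0,-5,1,0,0,0,0,0,-15,1,0,0,0,0,0,-30,1,0,0,0,0,0,-50,1,0,0,0,0,0,-70,1,0,0,0,0,0,-90,1,0,0,0,0,0,-110,1,0,0,0,0,0,-130,1,0,0,0,0,0,-150,1,0,0,0,0,0,-168,1,0,0,0,0,0,-182,1,0,0,0,0,0,-190,1,0,0,0,0,0,-190,1,0,0,0,0,0,-190,1])

```text
time: 4.55
tool_pos: [0.4921, -0.2141, 0.2188]
ee_rot: [-3.141, 0.001, 0.122]
wrist_force: [0.1, -0.0, -1.3]
width: 0.0602
finger_force: 30.0
```

```bash
python3 - <<'E'
from h import *
from m import comps
from rel import rel
P=cloud(snap('top'))
comps(P,(150,140,255,240),.022,.2); comps(P,(150,140,255,240),.14,.19)
P=cloud(snap('scene'))
comps(P,(150,80,250,250),.20,.29)
rel(639,224,220,-5.6)
E
```

```text
[159, 151, 83, 80, 5068] c [556.9 172.2] size [271.4 271. ] ang 84.4 z [0.023 0.032 0.169]
[159, 179, 77, 16, 407] c [556.1 171.2] size [261.4  21. ] ang 84.3 z [0.155 0.17  0.176]
[174, 141, 32, 37, 835] c [ 493.8 -214.5] size [99.  85.6] ang 6.9 z [0.218 0.259 0.273]
at [ 491.9 -214.   218.2] [-1.7992e+02  1.1000e-01  6.9600e+00] t 4.65
turn [-0.07  0.12 12.56] shift [ 199.1 -416.9   -1.6]
```

>>> arm_command(targets=[0,0,0.2,4,-8,0,1,0,0,0.7,11,-23,0,1,0,0,1.4,22,-46,0,1,0,0,2.1,34,-71,0,1,0,0,2.9,46,-96,0,1,0,0,3.7,58,-121,0,1,0,0,4.4,70,-146,0,1,0,0,5.2,82,-171,0,1,0,0,5.9,94,-196,0,1,0,0,6.7,106,-221,0,1,0,0,7.4,118,-246,0,1,0,0,8.2,130,-271,0,1,0,0,8.9,142,-296,0,1,0,0,9.7,154,-321,0,1,0,0,10.4,166,-346,0,1,0,0,11.2,178,-371,0,1,0,0,11.8,188,-393,0,1,0,0,12.3,195,-408,0,1,0,0,12.6,199,-417,0,1,0,0,12.6,199,-417,0,1])

```text
time: 6.65
tool_pos: [0.639, 0.2252, 0.2184]
ee_rot: [3.141, 0.002, -0.097]
wrist_force: [0.1, 0.0, -0.9]
width: 0.0598
finger_force: 30.0
```

>>> arm_command(targets=[0,0,0,0,0,0,1,0,0,0,0,0,0,1,0,0,0,0,0,0,1])

```text
time: 6.95
tool_pos: [0.6393, 0.2229, 0.2198]
ee_rot: [3.141, -0.0, -0.1]
wrist_force: [0.3, -0.2, -1.5]
width: 0.0599
finger_force: 30.0
```

```bash
python3 - <<'E'
from h import *
from m import comps
from rel import rel
s=snap('scene');P=cloud(s);save(s,'pics/s2.png')
c=s['color'][60:260,240:400];cv2.imwrite('pics/s2c.png',cv2.resize(c[...,::-1],None,fx=3,fy=3))
comps(P,(270,80,390,250),.20,.29)
# dark green mark (floor z=28mm)
for n,roi in(('scene',(270,150,375,240)),('top',(160,145,215,200))):
    s=snap(n);h=cv2.cvtColor(s['color'],cv2.COLOR_RGB2HSV);m=cv2.inRange(h,(60,60,15),(100,255,120));P=cloud(s)
    u0,v0,u1,v1=roi;k=np.zeros_like(m);k[v0:v1,u0:u1]=m[v0:v1,u0:u1];k[(P[...,2]>.04)|(P[...,2]<.02)]=0
    nn,l,st,_=cv2.connectedComponentsWithStats(k)
    for i in range(1,nn):
        if st[i,4]>60:
            v,u=np.where(l==i);Q=onplane(s,np.c_[u,v],.028)[:,:2]*1e3;r=cv2.minAreaRect(Q.astype(np.float32));print(n,st[i],r)
rel(639,224,220,-5.6)
E
```

```text
[332, 155, 32, 35, 815] c [642.2 222.1] size [84.6 96.2] ang 82.7 z [0.218 0.26  0.277]
scene [318 177  25  17  66] ((517.7822265625, 219.50987243652344), (99.96209716796875, 52.79808044433594), 37.291656494140625)
scene [283 180  25  17  71] ((492.70318603515625, 118.12300109863281), (72.16614532470703, 76.43836975097656), 84.37891387939453)
scene [325 202  28  26 539] ((634.6149291992188, 225.3906707763672), (71.92903900146484, 101.97223663330078), 83.98298645019531)
top [177 174  11   8  71] ((603.9049682617188, 244.30935668945312), (26.503286361694336, 37.794456481933594), 0.9940473437309265)
at [639.4 223.2 219.7] [ 1.80e+02 -2.00e-02 -5.68e+00] t 7.1
turn [ 0.   -0.02 -0.08] shift [-0.5 -0.8 -0.3]
```

View pics/s2c.png

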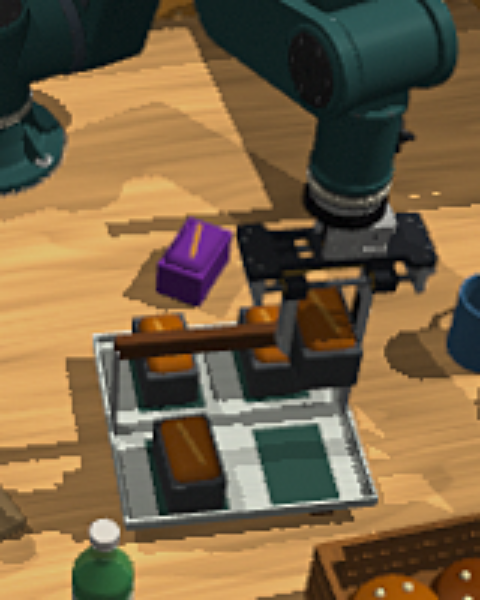

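The crop shows tin d held level over the tray, and the empty mark at crop (298,465) is clear. I'll lower with a 1 mm shift in y.

>>> arm_command(targets=[0,0,0,0,-1,8,1,0,0,0,0,-1,22,1,0,0,0,0,-1,40,1,0,0,0,0,-1,60,1,0,0,0,0,-1,80,1,0,0,0,0,-1,100,1,0,0,0,0,-1,118,1,0,0,0,0,-1,134,1,0,0,0,0,-1,148,1,0,0,0,0,-1,160,1,0,0,0,0,-1,168,1,0,0,0,0,-1,172,1,0,0,0,0,-1,174,1,0,0,0,0,-1,175,1,0,0,0,0,-1,175,1,0,0,0,0,-1,175,1])

```text
time: 8.7
tool_pos: [0.6399, 0.2249, 0.0452]
ee_rot: [-3.141, -0.001, -0.098]
wrist_force: [-0.1, -0.5, -2.0]
width: 0.0601
finger_force: 30.0
```

```bash
python3 rel.py 639.4 224.3 39.7 -5.6; python3 - <<'E'
from h import *
from m import comps
s=snap('scene');P=cloud(s)
c=s['color'][100:260,250:400];cv2.imwrite('pics/s3c.png',cv2.resize(c[...,::-1],None,fx=3.7,fy=3.7,interpolation=2))
comps(P,(270,150,390,250),.075,.1)
E
```

```text
at [639.9 224.9  45.2] [-1.7998e+02 -7.0000e-02 -5.6400e+00] t 8.7
turn [-0.02 -0.07 -0.04] shift [-0.5  0.6  5.5]
[320, 161, 17, 7, 88] c [460.9 242.5] size [57.5 36.3] ang 81.4 z [0.077 0.086 0.092]
[284, 164, 19, 7, 90] c [451.  120.7] size [59.7 36.5] ang 82.0 z [0.077 0.087 0.092]
[323, 175, 15, 4, 43] c [520.5 227.7] size [45.7 16.9] ang 73.8 z [0.08  0.086 0.092]
[287, 178, 20, 9, 126] c [512.5 115.6] size [58.9 34.5] ang 84.7 z [0.076 0.082 0.09 ]
[291, 197, 25, 27, 441] c [630.  104.7] size [59.9 99.3] ang 87.0 z [0.076 0.085 0.092]
[328, 197, 27, 23, 402] c [656.  226.4] size [77.5 79.8] ang 11.6 z [0.079 0.09  0.097]
[344, 233, 46, 17, 267] c [792. 260.] size [ 30.5 144.6] ang 2.2 z [0.077 0.088 0.094]
```

View pics/s3c.png

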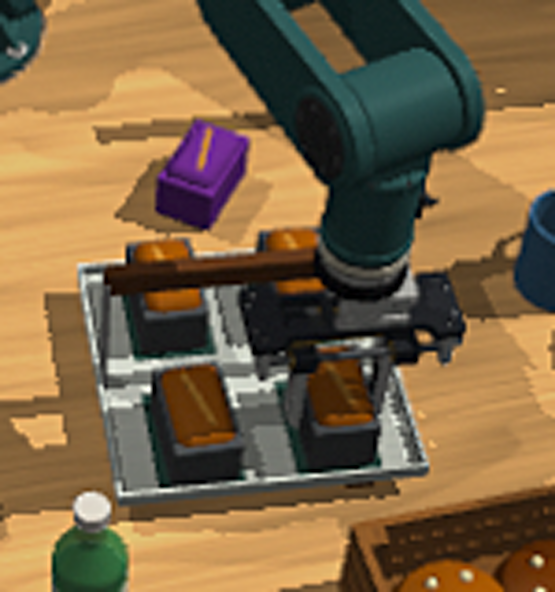

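The crop shows tin d just above its mark at crop (340,410), square, with the wrist beside the bar. I'll lower the last few millimetres.

>>> arm_command(targets=[0,0,0,0,0,1,1,0,0,0,0,0,2,1,0,0,0,0,0,3,1,0,0,0,0,0,4,1,0,0,0,0,0,4.5,1,0,0,0,0,0,4.5,1,0,0,0,0,0,4.5,1])

```text
time: 9.45
tool_pos: [0.6395, 0.2247, 0.0399]
ee_rot: [3.142, -0.0, -0.098]
wrist_force: [-0.2, -0.7, -1.1]
width: 0.06
finger_force: 30.0
```

>>> arm_command(targets=[0,0,0,0,0,0.5,1,0,0,0,0,0,1,1,0,0,0,0,0,1,1])

```text
time: 9.75
tool_pos: [0.6396, 0.2248, 0.0397]
ee_rot: [-3.142, -0.001, -0.098]
wrist_force: [-1.3, -0.6, 2.8]
width: 0.0599
finger_force: 30.0
```

>>> arm_command(targets=[0,0,0,0,0,0,-0.2,0,0,0,0,0,0,-0.3,0,0,0,0,0,0,-0.4,0,0,0,0,0,0,-0.6,0,0,0,0,0,0,-0.7,0,0,0,0,0,0,-0.7,0,0,0,0,0,0,-0.7,0,0,0,0,0,-10,-0.7,0,0,0,0,0,-25,-0.7,0,0,0,0,0,-45,-0.7,0,0,0,0,0,-70,-0.7,0,0,0,0,0,-100,-0.7,0,0,0,0,0,-130,-0.7,0,0,0,0,0,-160,-0.7,0,0,0,0,0,-185,-0.7,0,0,0,0,0,-195,-0.7,0,0,0,0,0,-195,-0.7,0,0,0,0,0,-195,-0.7])

```text
time: 11.55
tool_pos: [0.6391, 0.2247, 0.2331]
ee_rot: [3.141, 0.001, -0.098]
wrist_force: [-0.4, 0.9, -0.7]
width: 0.08
finger_force: 0.0
```

```bash
python3 - <<'E'
from h import *
from m import comps
from rel import rel
s=snap('scene');P=cloud(s)
c=s['color'][100:260,250:400];cv2.imwrite('pics/s4c.png',cv2.resize(c[...,::-1],None,fx=3.7,fy=3.7,interpolation=2))
comps(P,(270,175,373,232),.075,.1); comps(P,(260,150,375,240),.14,.178)
print('top');P=cloud(snap('top'))
comps(P,(150,140,255,240),.07,.1);comps(P,(150,140,255,240),.14,.178);comps(P,(150,140,255,240),.022,.18)
rel(558,171.5,230,84.4)
E
```

```text
[323, 175, 19, 9, 122] c [525.4 234.2] size [59.3 32.2] ang 82.0 z [0.076 0.081 0.09 ]
[288, 178, 18, 10, 131] c [515.  115.5] size [58.1 34.5] ang 81.8 z [0.076 0.082 0.089]
[329, 194, 23, 26, 406] c [640.2 223.5] size [ 58.6 101.5] ang 84.6 z [0.076 0.085 0.092]
[291, 197, 25, 27, 446] c [629.8 104.6] size [61.2 99.1] ang 86.1 z [0.076 0.085 0.091]
[335, 165, 26, 11, 211] c [567.8 260.5] size [81.  21.4] ang 85.3 z [0.149 0.166 0.176]
[278, 167, 54, 16, 459] c [553.4 126.1] size [168.5  25.5] ang 85.3 z [0.15  0.167 0.175]
[270, 233, 10, 7, 64] c [771.7 -22. ] size [24.9 25.6] ang 77.3 z [0.167 0.17  0.174]
top
[210, 157, 18, 27, 427] c [627.6 104.2] size [60.2 96.2] ang 87.9 z [0.074 0.083 0.091]
[177, 162, 9, 18, 114] c [622.  241.9] size [63.6 30.6] ang 4.7 z [0.073 0.083 0.091]
[205, 198, 19, 27, 436] c [477.8 117.5] size [60.1 95.3] ang 86.4 z [0.073 0.084 0.092]
[159, 179, 29, 8, 136] c [563.  254.4] size [97.3 21.8] ang 83.4 z [0.157 0.17  0.176]
[197, 184, 39, 9, 196] c [550.  106.8] size [131.8  16.8] ang 84.1 z [0.157 0.17  0.176]
[192, 155, 50, 76, 2722] c [552.  123.3] size [173.2 270.7] ang 84.5 z [0.024 0.033 0.168]
[159, 160, 29, 30, 505] c [610.3 252.8] size [ 99.6 111.2] ang 86.8 z [0.025 0.074 0.173]
at [638.7 224.6 231.6] [179.92   0.21  -5.64] t 11.65
turn [ -0.1    0.22 -90.04] shift [-75.1  60.7   2. ]
```

View pics/s4c.png

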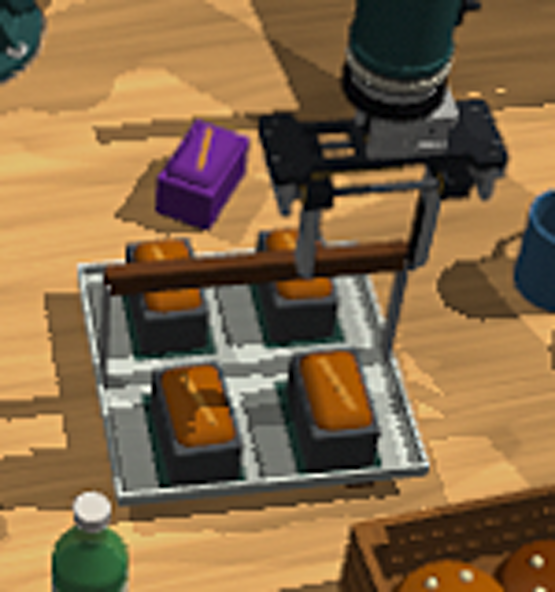

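Tin d now stands square on its mark at crop (335,410), and the bar is free. Next I'll turn 90° and move over the bar's middle.

>>> arm_command(targets=[0,0,-5,-4,3,0,-0.7,0,0,-12,-10,8,0,-0.7,0,0,-20,-17,13,0,-0.7,0,0,-28,-23,19,0,-0.7,0,0,-36,-30,24,0,-0.7,0,0,-44,-37,30,0,-0.7,0,0,-52,-43,35,0,-0.7,0,0,-60,-50,40,0,-0.7,0,0,-68,-57,46,0,-0.7,0,0,-76,-63,51,0,-0.7,0,0,-83,-70,56,0,-0.7,0,0,-88,-74,60,0,-0.7,0,0,-90,-75,61,0,-0.7,0,0,-90,-75,61,0,-0.7,0,0,-90,-75,61,0,-0.7,0,0,-90,-75,61,0,-0.7])

```text
time: 13.25
tool_pos: [0.5587, 0.1714, 0.2332]
ee_rot: [-3.14, 0.0, 1.472]
wrist_force: [0.6, -0.2, 0.4]
width: 0.0796
finger_force: 0.0
```

```bash
python3 rel.py 557.5 171.5 140 84.4
```

```text
at [558.7 171.4 233.2] [-1.7993e+02  3.0000e-02  8.4330e+01] t 13.25
turn [-0.07  0.03 -0.07] shift [-0.  -1.1 93.2]
```

>>> arm_command(targets=[0,0,0,0,-1,15,-0.7,0,0,0,0,-1,35,-0.7,0,0,0,0,-1,55,-0.7,0,0,0,0,-1,75,-0.7,0,0,0,0,-1,87,-0.7,0,0,0,0,-1,93,-0.7,0,0,0,0,-1,93,-0.7,0,0,0,0,-1,93,-0.7])

```text
time: 14.05
tool_pos: [0.5584, 0.1717, 0.1419]
ee_rot: [3.14, -0.0, 1.472]
wrist_force: [0.0, -0.7, 0.8]
width: 0.08
finger_force: 0.0
```

```bash
python3 - <<'E'
from h import *
from m import comps
from rel import rel
s=snap('scene');P=cloud(s);c=s['color'][100:260,250:400];cv2.imwrite('pics/s5c.png',cv2.resize(c[...,::-1],None,fx=3.7,fy=3.7,interpolation=2))
comps(P,(270,150,375,240),.14,.178)
rel(557.5,171.5,140,84.4)
E
```

```text
[328, 165, 33, 11, 209] c [566.4 250.5] size [103.   23.6] ang 84.8 z [0.148 0.165 0.175]
[278, 168, 42, 14, 342] c [550.9 107. ] size [129.8  25.2] ang 85.2 z [0.149 0.166 0.176]
[319, 180, 8, 7, 43] c [606.2 167.1] size [19.3 13.9] ang 84.3 z [0.153 0.164 0.176]
[270, 233, 10, 7, 64] c [772.4 -22.2] size [24.9 24.9] ang 77.3 z [0.167 0.17  0.173]
at [558.6 171.7 142.3] [ 1.7987e+02 -3.0000e-02  8.4360e+01] t 14.1
turn [ 0.13 -0.03 -0.04] shift [-0.3 -1.1  2.3]
```

View pics/s5c.png

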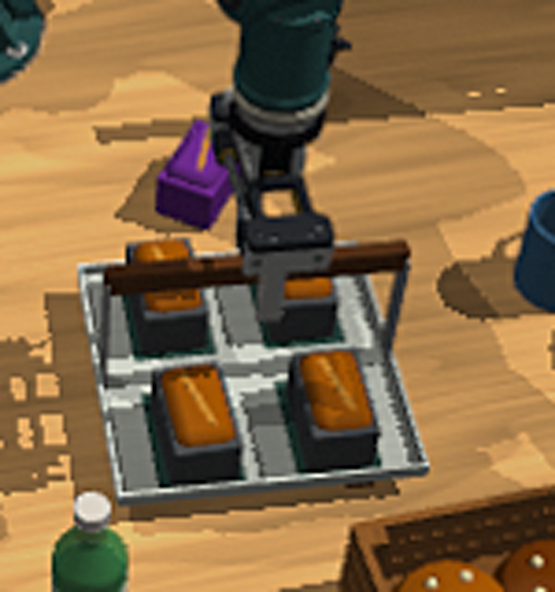

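The crop shows the fingers straddling the bar at its middle (crop (275,270)). I'll close slowly.

>>> arm_command(targets=[0,0,0,0,-0.5,2,-0.4,0,0,0,0,-0.5,2,0,0,0,0,0,-0.5,2,0.3,0,0,0,0,-0.5,2,0.45,0,0,0,0,-0.5,2,0.5,0,0,0,0,-0.5,2,0.55,0,0,0,0,-0.5,2,0.6,0,0,0,0,-0.5,2,0.63,0,0,0,0,-0.5,2,0.66,0,0,0,0,-0.5,2,0.7,0,0,0,0,-0.5,2,0.8,0,0,0,0,-0.5,2,1,0,0,0,0,-0.5,2,1,0,0,0,0,-0.5,2,1,0,0,0,0,-0.5,2,1])

```text
time: 15.6
tool_pos: [0.557, 0.1716, 0.1389]
ee_rot: [-3.141, 0.0, 1.472]
wrist_force: [-2.5, -1.3, 0.9]
width: 0.0159
finger_force: 30.0
```

>>> arm_command(targets=[0,0,0,0,0,-1,1,0,0,0,0,0,-2.5,1,0,0,0,0,0,-4.5,1,0,0,0,0,0,-7,1,0,0,0,0,0,-9,1,0,0,0,0,0,-10,1,0,0,0,0,0,-10,1,0,0,0,0,0,-10,1])

```text
time: 16.4
tool_pos: [0.5574, 0.1716, 0.149]
ee_rot: [3.142, 0.0, 1.472]
wrist_force: [-0.2, -0.7, -7.4]
width: 0.016
finger_force: 30.0
```

```bash
cat > lvl.py <<'E'
from h import *
from m import comps
o=robot.get_obs();print(o['tool_pos'].round(4),np.degrees(o['ee_rot']).round(2),o['wrist_force'].round(2),o['wrist_torque'].round(3),o['width'],o['finger_force'])
for n,roi in(('top',(145,130,265,250)),('scene',(255,110,385,245))):
    s=snap(n);P=cloud(s);u0,v0,u1,v1=roi
    z=o['tool_pos'][2]-.116+.004 # expected floor
    Q=P[v0:v1,u0:u1].reshape(-1,3)
    d=Q[:,:2]-[.557,.1716];a=np.radians(-5.6);L=np.c_[d@[np.cos(a),np.sin(a)],d@[-np.sin(a),np.cos(a)]]
    k=(abs(L)<.12).all(1)&(abs(Q[:,2]-z)<.012);L,Q=L[k],Q[k]
    c=np.linalg.lstsq(np.c_[L,np.ones(len(L))],Q[:,2],rcond=None)[0]
    print(n,len(L),'floor tilt deg x,y',np.degrees(c[:2]).round(2),'z',c[2].round(4),'expect',z.round(4))
    comps(P,roi,z+.042,z+.07,60)
    cv2.imwrite(f'pics/{n}_{o["time"]:.1f}.png',cv2.resize(s['color'][100:260,240:390,::-1],None,fx=3.7,fy=3.7,interpolation=2))
E
python3 lvl.py
```

```text
[0.5574 0.1716 0.149 ] [179.99   0.    84.36] [-0.24 -0.68 -7.42] [-0.008 -0.077 -0.008] 0.015998995652245475 29.998456835746765
top 978 floor tilt deg x,y [ 0.19 -0.11] z 0.0373 expect 0.037
[210, 156, 18, 27, 435] c [628.  103.9] size [59.7 95.9] ang 87.1 z [0.084 0.094 0.102]
[175, 193, 14, 29, 204] c [490.2 231.8] size [106.9  38.3] ang 12.5 z [0.083 0.095 0.102]
[212, 198, 12, 27, 241] c [476.8 104.1] size [93.8 38.9] ang 1.3 z [0.083 0.094 0.102]
scene 1816 floor tilt deg x,y [-0.16  0.05] z 0.0388 expect 0.037
[284, 162, 19, 7, 91] c [449.3 120.5] size [59.1 39.9] ang 82.9 z [0.085 0.097 0.101]
[323, 173, 20, 10, 154] c [524.2 235.1] size [61.5 34.9] ang 83.8 z [0.082 0.09  0.098]
[287, 176, 20, 11, 162] c [513.1 116. ] size [60.6 37. ] ang 83.5 z [0.081 0.09  0.1  ]
[329, 192, 24, 26, 467] c [638.6 223.6] size [ 58.7 100.4] ang 85.6 z [0.082 0.094 0.101]
[291, 196, 26, 27, 490] c [630.3 105.6] size [61.1 99.9] ang 86.5 z [0.084 0.095 0.102]
[344, 234, 41, 11, 177] c [787.8 251.5] size [ 18.7 126.3] ang 0.8 z [0.08  0.088 0.093]
```

The tray is clear of the stand and level, with the full weight (about 7.3 N) on the wrist. I'll lift the rest gently.

>>> arm_command(targets=[0,0,0,0,0,-2,1,0,0,0,0,0,-5,1,0,0,0,0,0,-10,1,0,0,0,0,0,-16,1,0,0,0,0,0,-23,1,0,0,0,0,0,-30,1,0,0,0,0,0,-37,1,0,0,0,0,0,-44,1,0,0,0,0,0,-51,1,0,0,0,0,0,-58,1,0,0,0,0,0,-65,1,0,0,0,0,0,-72,1,0,0,0,0,0,-78,1,0,0,0,0,0,-83,1,0,0,0,0,0,-87,1,0,0,0,0,0,-90,1,0,0,0,0,0,-92,1,0,0,0,0,0,-92,1,0,0,0,0,0,-92,1,0,0,0,0,0,-92,1])

```text
time: 18.5
tool_pos: [0.5572, 0.1716, 0.2406]
ee_rot: [-3.141, 0.0, 1.472]
wrist_force: [-0.0, 0.3, -7.7]
width: 0.0154
finger_force: 30.0
```

>>> arm_command(targets=[0,0,0,0,0,0,1,0,0,0,0,0,0,1,0,0,0,0,0,0,1,0,0,0,0,0,0,1,0,0,0,0,0,0,1])

```text
time: 19.0
tool_pos: [0.5573, 0.1716, 0.241]
ee_rot: [3.142, 0.0, 1.472]
wrist_force: [-0.5, 0.1, -7.5]
width: 0.0158
finger_force: 30.0
```

```bash
python3 lvl.py; cp pics/scene_*.png /tmp; ls -t pics | head -2; cp $(ls -t pics/scene_* | head -1) pics/final.png
```

```text
[0.5573 0.1716 0.241 ] [1.800e+02 1.000e-02 8.436e+01] [-0.5   0.09 -7.46] [-0.029 -0.101  0.031] 0.015806118536133614 29.998485445976257
top 1089 floor tilt deg x,y [0.03 0.03] z 0.1296 expect 0.129
[208, 151, 19, 29, 489] c [628.6 104.4] size [59.7 96.6] ang 87.3 z [0.176 0.186 0.193]
[170, 190, 16, 30, 228] c [491.9 231.8] size [106.9  40.4] ang 13.6 z [0.176 0.186 0.193]
[209, 195, 14, 29, 275] c [477.2 105. ] size [95.4 44.2] ang 1.9 z [0.175 0.185 0.194]
scene 1943 floor tilt deg x,y [ 0.03 -0.01] z 0.1309 expect 0.129
[285, 142, 19, 5, 65] c [445.3 120.6] size [59.  26.2] ang 84.2 z [0.179 0.187 0.193]
[326, 152, 19, 11, 180] c [523.1 234.4] size [58.9 36.3] ang 86.4 z [0.173 0.183 0.193]
[288, 155, 21, 12, 196] c [510.8 116.5] size [60.  40.3] ang 84.8 z [0.174 0.182 0.192]
[332, 172, 26, 27, 498] c [638.8 224.6] size [ 59.3 104.2] ang 84.4 z [0.175 0.186 0.193]
[293, 176, 26, 28, 533] c [630.7 105.4] size [ 60.9 102.2] ang 86.9 z [0.174 0.186 0.193]
scene_19.0.png
top_19.0.png
```

View pics/final.png

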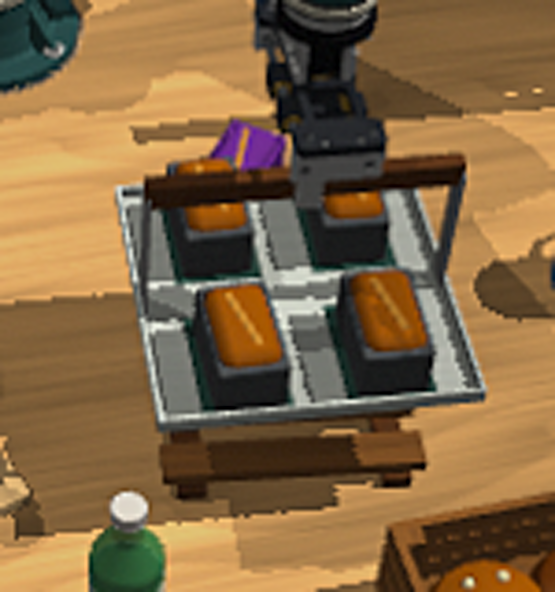

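The final picture shows the tray level (tilt under 0.1°), about 10 cm above the stand at crop (295,450). All four tins are on their marks.

```bash
python3 -c "
from bench import robot
print(robot.close_job())"
```

```text
the job is handed in; nothing more can be done
None
```

The fourth tin is on its mark, and I handed the job in at about 19 s with the tray held by the middle of its handle, level and still about 10 cm above the stand, all four tins on their marks.

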